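# Close the desk cable box: tuck the cover strip under the lapped flap and hold it flat

## Robot

A 7-joint arm with a two-finger parallel gripper is mounted at the origin on the work surface. World frame = base frame: x ahead of the robot, y to its left, z up, the work surface at z = 0. Lengths are in m, angles in rad, forces in N, time in s.
With the tool pointing down it reaches from about 0.425 to 0.925 m from the base axis. Payload 6.8 kg.
Tool frame: the origin (TCP) lies where the fingers leave the gripper's body, on its centre line; the fingertips stand 80 mm ahead of it and the grasp point (between the pads) lies 61 mm ahead of it; z points along the fingers, y is the line along which they close (so a half turn about z gives the same grasp; the last joint's range is limited). The gripper opens to 88 mm and grips with 3 to 60 N. Pads are 20 mm wide; open, the fingers measure 115 mm over their backs; the gripper's body (75 mm by 178 mm) begins 61 mm behind the grasp point.
Start: joints at [-1.404, 0.477, 0.022, 1.555, -0.011, 1.109, -0.083], TCP at [0.183, 0.65, 0.303] pointing down, gripper open.
Joint ranges: [-2.96, 2.96], [-0.34, 2.1], [-1.41, 1.46], [0.24, 2.44], [-1.37, 4.51], [0.17, 1.92], [-2.96, 2.96]. Speed limits (rad/s): [2.39, 2.39, 3.14, 3.14, 3.14, 3.14, 3.14].

## Interface

Orientations are given as a rotation vector (axis times angle).
In Python, from bench import bot gives the robot as it stands. The module is installed in compiled form; this text tells all that it offers.
- The arm moves only by the tool servo_tool, never from a script. Its argument "series" is a list of rows, each a list of 2 entries, a list of its own where there are three numbers: the shift along the tool's x, y, z in cm, then the turn, a rotation vector about the tool's x, y, z in rad. In form: [[[tx, ty, tz], [rx, ry, rz]], ...]. A call has exactly 8 rows; each row is the pose to reach, as a shift and turn from the pose commanded when the call began, along the tool's axes at that moment; what a row does not reach only later rows make up. A row lasts 1/10 s, in which the tool goes at most 50 mm and 8.59 degrees, less where a joint would pass 70% of its speed; a pose out of reach is approached as far as the arm can. A call with a gripper value outside its range is refused whole. "gripper" is the gripper command: -1 is shut, 1 is fully open, values between are in proportion, set as the call begins (left out, the last holds). The fingers move at their own pace and stop on an object; the grip force is fixed at half the most. Time passes only in rows, so rows that repeat a pose let the fingers close, or fill a call up. It gives the time, the measured TCP pose, the force, the opening and the grip force at its end, in the units of the state.
- bot.get_state(): the state, without advancing time (a new reading comes with each control period).
- bot.capture(name): name is "side" or "top"; returns (picture, depth): 420x560x3 uint8, blue, green, red; 420x560 float32, m along the optical axis (not along the pixel's ray), 0 where there is no reading.
- bot.camera_model(name): a dict with "vfov" (degrees; the focal length in pixels is half the picture's height over the tangent of half this angle, whatever the lens; pixels are square), "cx", "cy" (the principal point, pixels), "rvec" (rotation vector, rad) and "tvec" (3), from world to camera coordinates, as OpenCV has them. Camera axes: x right, y down, z forward; pixel columns grow to the right and rows downward; lengths in m; the calibration is good to about 2 mm. A picture is of the moment at which its call begins. camera_model takes no time and is no camera call.
- bot.sign_off(): hands the job in; it is judged then, once.
The state is a dict: "t": time; "joints": joint angles; "joint_vel": joint speeds; "joint_torque": joint torques, N m; "ee_pos": TCP position; "orientation": TCP orientation; "ft_force": force on the tool from outside, world axes, zero at the start; "torque": the same for the moment, N m; "gripper_width": finger opening in m; "grasp_force": force on a finger pad.
Only numpy, scipy, OpenCV 4.12 (cv2) and the standard library are available. Lean on these libraries where they do the work, as an engineer would, in place of code of your own. Each camera call takes 0.05 s, during which the arm holds its last target. There are 200 camera calls.

## Task

Lift the loose cap off the opening of the desk cable box and set it down, right way up, in the middle of the grey mat. Then take the cover strip by its upstand and slide its plain end (the one farther from the upstand) squarely under the free edge of the box's lapped flap until it stops, without lifting the flap, so that the strip closes the opening. Press the strip down flat against the springy sealing bar and finish while still holding it pressed flat there; leave everything else on the desk where it is.

Things in the scene. Friction and masses are not known exactly. Their poses are not given: they have to be found in the camera images.
- box: Grey desk cable box, fixed, 110 (x) x 360 (y) mm; flat deck 50 mm above the desk. Origin: centre of its underside. In its frame: opening x -30 to 30, y -80 to -12 mm, 44 deep; rubber bar across the deck at y = -100; steel flap over y = 25 to 170. Under the flap the deck runs in to a hidden solid stop at y = 60. The strip goes in along the box's +y. No side guides.
- flap (a joint): The lapped steel flap, 108 mm wide, 4 thick, underside 9 mm above the deck, hinged along x at the box's y = 170 mm; 0.18 kg, held down by its weight alone. 0 rad = closed on its stop, grows as its free edge lifts; it must not go beyond 0.06 rad (8 mm at the edge).
- flap_edge (a point): Point on the flap's underside plane, 9 mm above the deck, midway along the free edge, at the box's y = 37 mm, x = 0. From here outward (-y) a 12 mm lip is bent up 0.45 rad, so the mouth, at y = 26, is 14 mm high.
- seal (a joint): Springy black rubber bar across the deck, 80 (x) x 10 (y) mm, centred at the box's x = 0, y = -100 mm. 0 = standing 4 mm proud of the deck, 0.004 m = pressed flush. Springs back; about 2 N starts it moving and about 8 N holds it flush.
- cap: Loose grey cap over the opening: plate 88 (x) x 84 (y) x 6 mm, with a plug 5 mm deep under it, in the opening with 5 mm play each side. On top a grip bar along its x: 50 long, 14 thick (y), 32 high (its top 43 mm above the origin). Origin: centre of the plug's underside, at the start 45 mm above the desk at the box's y = -46 mm; z up. About 0.12 kg.
- strip: Aluminium cover strip flat on the desk: plate 90 (x) x 170 (y) x 4 mm with an upstand (grip rib) along its x: 60 long, 12 thick (y), at the strip's y = -20 mm, top 38 mm above the underside. Origin: centre of the plate's underside. The +y end, farther from the upstand, is tucked. Against the stop its origin is at the box's x = 0, y = -25 mm. About 0.17 kg.
- strip_edge (a point): Middle of the strip's plain end, on its underside, 85 mm along the strip's +y from its origin; axes as the strip's.
- mat: Thin grey felt mat fixed on the desk, 150 x 150 mm, 3 mm thick; origin: centre of its underside. The cap goes here.
- stapler: Bystander: black stapler, 125 mm long, 35 mm high, between robot and box. Origin: centre of its underside.
- mouse: Bystander: black computer mouse, 105 x 60 x 35 mm, left of the box. Origin: centre of its underside.
- calculator: Bystander: white calculator, 150 x 85 x 17 mm, right of the box. Origin: centre of its underside.
- mug: Bystander: white mug, 80 mm across, 95 mm high, far right. Origin: centre of its underside.
- sanitiser: Bystander: upright sanitiser bottle, 60 mm across, 160 mm high, far left. Origin: centre of its underside.
Mind the look-alikes: they are no part of the job. Several things have the shape of the strip; the one meant has the colours described above.

How it is judged:
On the way, in this order (a step that is already met when the one before it is completed fails the run):
1. the cap rests right way up on the mat (within 40 mm of its middle), let go (horizontal distance between cap and mat below 0.04 m and height (world z) of cap below 0.01 m and angle between cap's own z axis and vertical below 0.1 rad and contact force between cap and the fingers below 0.1 N), for 0.2 s.
2. the strip's plain end is under the flap by 20 mm or more (y of strip_edge in the frame of box above 0.047 m and z of strip_edge in the frame of box between 0.045 and 0.057 m and x of strip_edge in the frame of box between -0.01 and 0.01 m), for 0.2 s.
At the end, for the whole second after the job is handed in: Cap upright on the mat, within 40 mm of its middle, let go. Strip end under the flap (box y over 47 mm; stop at 60), within 10 mm and 0.1 rad of centred and square, flat on the deck within 2 mm, seal down over 3 of 4 mm, flap below 0.03 rad, robot still pressing the strip (over 2 N), at rest (all of step 1 and all of step 2 and angle between the y axis of strip and the y axis of box, either way round below 0.1 rad and angle between strip's own z axis and vertical below 0.025 rad and x of strip in the frame of box between -0.01 and 0.01 m and z of strip in the frame of box below 0.052 m and value of joint seal above 0.003 m and value of joint flap below 0.03 rad and (contact force between strip and the fingers above 2 N or contact force between strip and the arm above 2 N) and linear speed of strip below 0.02 m/s); the arm keeps its last pose, push and grip.
It fails at once if the flap is lifted (more than 0.06 rad, 8 mm at its edge) (value of joint flap above 0.06 rad).
It fails at once if a bystander is pushed out of place (30 mm) (distance of any of stapler, mouse, calculator, mug, sanitiser from where it was at the start of the episode above 0.03 m).
It fails at once if a bystander is tipped (angle between any of stapler, mouse, calculator, mug, sanitiser's own z axis and vertical above 0.4 rad).
It also fails if it takes over 64 s, if anything falls off the work surface, if the arm or the gripper's body presses on something with over 40 N, if the wrist force passes 120 N, or if a joint passes its speed limit or range.

## Working session

There is one attempt and no reset: what is moved stays moved. The work goes in short steps, Python scripts to look and compute and a tool call to move; the robot and the scene stay as the last step left them, time stands still between calls to the robot, and variables do not carry over. Pictures are saved under pics/ and viewed, at most 10 in all, crops included, and the job is handed in when it is done.

Besides the shell and the picture viewer there is one more tool, called after "Emit:" as name(argument=value, ...) on one line, values as JSON. servo_tool: Moves the arm, as the interface text tells. Its arguments: {"type":"object","properties":{"series":{"type":"array"},"gripper":{"type":"number"}},"required":["series"]}

```bash
mkdir -p pics; cat > h.py <<'E'
import numpy as np, cv2
from bench import bot
def cam(n):
    m=bot.camera_model(n); f=210/np.tan(np.radians(m['vfov'])/2)
    R=cv2.Rodrigues(np.array(m['rvec'],float))[0]; t=np.array(m['tvec'],float).ravel()
    return m,f,R,t
def world(n,d):
    m,f,R,t=cam(n); v,u=np.mgrid[0:420,0:560]
    P=np.stack([(u-m['cx'])/f*d,(v-m['cy'])/f*d,d],-1)
    return (P-t)@R
E
python3 - <<'E'
from h import *
for n in('top','side'):
    im,d=bot.capture(n); cv2.imwrite(f'pics/{n}0.png',cv2.resize(im,(800,600),interpolation=cv2.INTER_CUBIC)); np.savez(f'{n}0.npz',im=im,d=d)
    m,f,R,t=cam(n); print(n,m,'campos',-R.T@t)
s=bot.get_state(); print(s)
E
```

```text
top {'vfov': 50.084610149650416, 'cx': 281.6470230518894, 'cy': 205.04204038142007, 'rvec': array([ 2.17048518, -2.1560291 ,  0.10985328]), 'tvec': array([-0.01213159,  0.47565874,  1.48717442])} campos [ 0.31342142 -0.01864192  1.52954427]
side {'vfov': 43.8018663374478, 'cx': 278.59555440512827, 'cy': 212.9836508423387, 'rvec': array([ 2.34013732, -0.48913557,  0.18124871]), 'tvec': array([-0.4323614 ,  0.17246879,  1.46066644])} campos [ 0.0587268  -0.98358046  1.17445688]
{'t': 0.1, 'joints': array([-1.40413227,  0.47771482,  0.02236732,  1.55631736, -0.01149331,
        1.10934518, -0.08310489]), 'joint_vel': array([ 0.00046684, -0.00202651,  0.00020755, -0.00255082,  0.00065621,
        0.00026376,  0.00022066]), 'joint_torque': array([ 5.15361622e-03, -5.84090102e+01,  1.54010575e+00, -2.73315203e+01,
       -5.42331173e-02,  1.31176802e-02,  5.45107025e-05]), 'ee_pos': array([0.18304643, 0.64927852, 0.30179597]), 'orientation': array([-4.30234883e-01, -3.11190158e+00,  2.59759807e-03]), 'ft_force': array([-0.09716956, -0.31072316,  0.43858135]), 'torque': array([ 0.00968945, -0.02953492, -0.01298062]), 'grasp_force': 0.0, 'gripper_width': 0.08787922114975055}
```

View pics/top0.png

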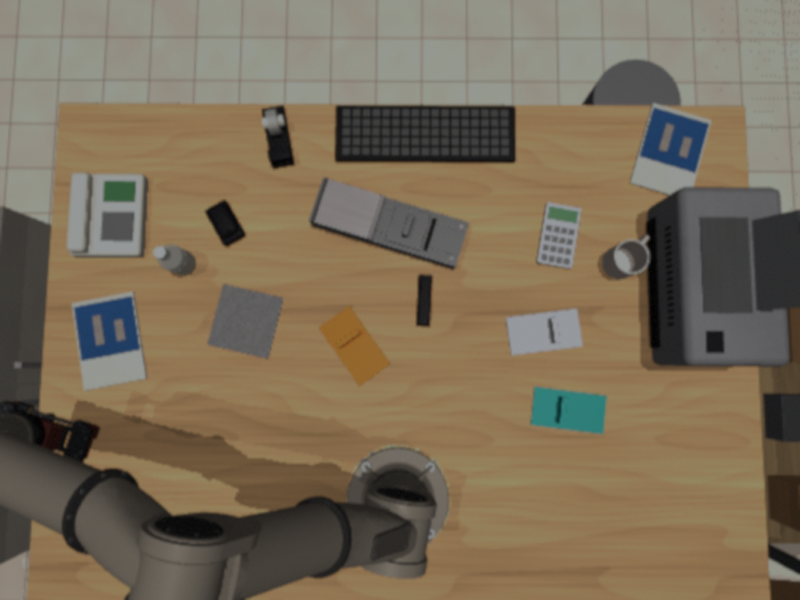

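View pics/side0.png

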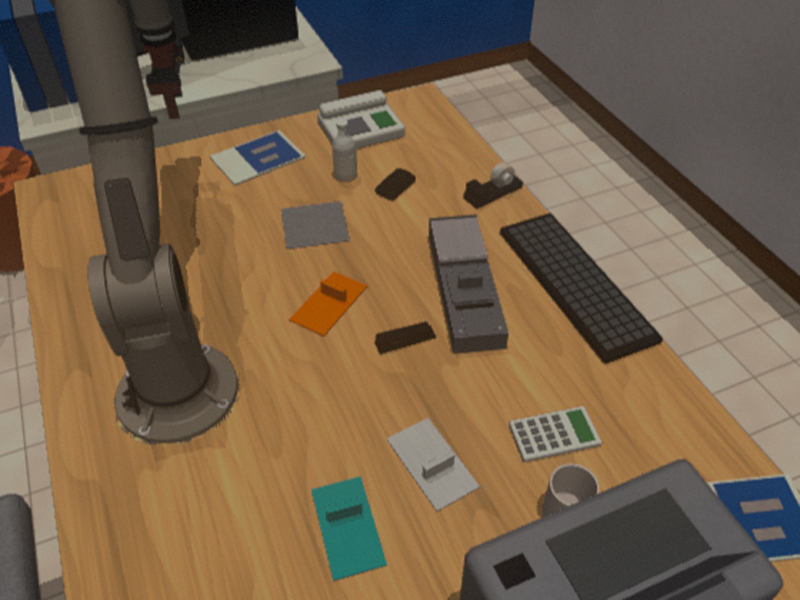

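The top view shows the box at about (390,222) with its flap to the left, the cap bar at (408,225) and the seal at (430,234). It also shows the grey strip at (545,332) with its rib at (551,330), the mat at (246,321), and the stapler at (425,300). The orange and teal strips are decoys.

```bash
python3 - <<'E'
from h import *
z=np.load('top0.npz'); im,d=z['im'],z['d']; W=world('top',d); S=1.42857
def reg(x0,x1,y0,y1):
    m=np.zeros((420,560),bool); m[int(y0/S):int(y1/S),int(x0/S):int(x1/S)]=1; return m&(d>0)
def rect(name,m):
    P=W[m]; r=cv2.minAreaRect((P[:,:2]*1000).astype(np.float32)); print(name,len(P),'z',np.median(P[:,2]).round(4),'c',np.round(r[0],1),np.round(r[1],1),'ang',round(r[2],2)); print(np.round(cv2.boxPoints(r)).tolist())
Z=W[...,2]
print('desk z',np.median(Z[reg(420,500,350,380)]))
b=reg(295,480,170,275)
rect('box',b&(Z>.04)); rect('flap',b&(Z>.058)&(Z<.07)&(np.mgrid[0:420,0:560][1]<390/S)); rect('capbar',b&(Z>.078))
rect('capplate',b&(Z>.0535)&(Z<.062)&(np.mgrid[0:420,0:560][1]>383/S))
hsv=cv2.cvtColor(im,cv2.COLOR_BGR2HSV)
s=reg(500,590,300,362); 
rect('strip',s&(hsv[...,1]<60)); rect('rib',s&(Z>.028))
m=reg(200,290,275,365)
rect('mat',m&(hsv[...,1]<60))
st=reg(410,440,268,332); rect('stapler',st&(Z>.02))
ca=reg(530,590,195,275); rect('calc',ca&(Z>.01))
mg=reg(600,655,230,280); rect('mug',mg&(Z>.06))
ca=reg(203,248,195,248); rect('mouse',ca&(Z>.015))
ca=reg(150,200,235,280); rect('san',ca&(Z>.03))
crop=np.hstack([cv2.resize(im[120:195,210:335],(800,480),interpolation=cv2.INTER_CUBIC)])
cv2.imwrite('pics/box.png',crop)
E
```

```text
desk z -0.00046109215551719534
box 3537 z 0.0568 c [639.9  25.4] [360.4 112.3] ang 73.02
[[534.0, -131.0], [641.0, -163.0], [746.0, 181.0], [639.0, 214.0]]
flap 1352 z 0.063 c [663.2 104.5] [194.1 110.2] ang 73.37
[[583.0, 27.0], [688.0, -4.0], [744.0, 182.0], [638.0, 213.0]]
capbar 69 z 0.0869 c [626. -19.] [13.9 49.2] ang 73.16
[[600.0, -19.0], [647.0, -33.0], [652.0, -19.0], [604.0, -5.0]]
capplate 622 z 0.0561 c [615.9 -48.5] [204.7 108.8] ang 72.47
[[533.0, -130.0], [637.0, -162.0], [699.0, 33.0], [595.0, 65.0]]
strip 1412 z 0.0035 c [ 389.  -345.1] [ 93.9 174.4] ang 7.67
[[331.0, -265.0], [354.0, -438.0], [447.0, -425.0], [424.0, -252.0]]
rib 75 z 0.0358 c [ 389.1 -363.4] [58.  13.3] ang 7.53
[[359.0, -361.0], [361.0, -374.0], [419.0, -366.0], [417.0, -353.0]]
mat 1874 z 0.0028 c [410.  366.7] [149.7 147.5] ang 77.2
[[322.0, 310.0], [465.0, 277.0], [499.0, 423.0], [355.0, 456.0]]
stapler 260 z 0.0313 c [456.1 -58.7] [ 25.9 115.2] ang 87.34
[[398.0, -69.0], [513.0, -74.0], [514.0, -48.0], [399.0, -43.0]]
calc 926 z 0.0147 c [ 614.1 -380.6] [ 85.5 160. ] ang 79.65
[[528.0, -408.0], [685.0, -437.0], [700.0, -353.0], [543.0, -324.0]]
mug 331 z 0.0792 c [ 565.9 -535.7] [101.9 112.7] ang 88.96
[[509.0, -586.0], [621.0, -588.0], [623.0, -486.0], [511.0, -484.0]]
mouse 472 z 0.0279 c [643.2 420.3] [104.8  58.5] ang 30.27
[[583.0, 419.0], [613.0, 369.0], [703.0, 421.0], [674.0, 472.0]]
san 423 z 0.1064 c [543.4 512.6] [51.3 59.6] ang 68.6
[[506.0, 500.0], [562.0, 478.0], [581.0, 526.0], [525.0, 547.0]]
```

View pics/box.png

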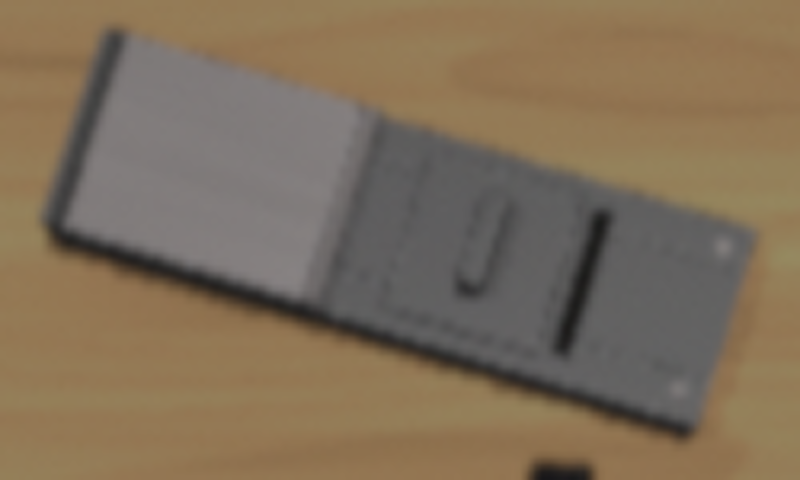

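```bash
cat >> h.py <<'E'
from scipy.spatial.transform import Rotation as Ro
def go(x,y,z,yaw,pitch=0):
    """TCP target in m; yaw deg = world heading of tool +y; pitch deg>0 lowers the heading end. Prints tool-frame shift (cm) and turn."""
    s=bot.get_state(); R=Ro.from_rotvec(s['orientation']); p=np.array(s['ee_pos'])
    a=np.radians(yaw); c=np.radians(pitch)
    yt=np.array([np.cos(a)*np.cos(c),np.sin(a)*np.cos(c),-np.sin(c)])
    xt=np.array([np.sin(a),-np.cos(a),0])*-1.; zt=np.cross(xt,yt); 
    Rt=Ro.from_matrix(np.column_stack([xt,yt,zt]))
    print('t',round(s['t'],2),'pos',p.round(4),'w',round(s['gripper_width'],4),'F',np.round(s['ft_force'],1))
    print('zt',zt.round(3),'shift cm',(R.inv().apply(np.array([x,y,z])-p)*100).round(2),'turn',(R.inv()*Rt).as_rotvec().round(3))
E
python3 -c "
from h import *
go(.627,-.0186,.25,73.2)
go(.627,-.0186,.14,73.2)"
```

```text
t 0.1 pos [0.183  0.6493 0.3018] w 0.0879 F [-0.1 -0.3  0.4]
zt [ 0. -0. -1.] shift cm [-60.85 -52.23   5.27] turn [-0.002  0.     0.018]
t 0.1 pos [0.183  0.6493 0.3018] w 0.0879 F [-0.1 -0.3  0.4]
zt [ 0. -0. -1.] shift cm [-60.85 -52.21  16.27] turn [-0.002  0.     0.018]
```

Emit:
servo_tool(series=[[[-2,-1.7,0.2],[0,0,0]],[[-5,-4.3,0.4],[0,0,0]],[[-8.5,-7.3,0.7],[0,0,0]],[[-12,-10.3,1],[0,0,0.01]],[[-15.5,-13.3,1.3],[0,0,0.018]],[[-19,-16.3,1.6],[0,0,0.018]],[[-22.5,-19.3,2],[0,0,0.018]],[[-26,-22.3,2.3],[0,0,0.018]]], gripper=1)

```text
t: 0.9
ee_pos: [0.3735, 0.3626, 0.2793]
orientation: [-0.458, -3.108, 0.001]
ft_force: [0.5, 0.7, -0.2]
gripper_width: 0.0877
grasp_force: 0.0
```

Emit:
servo_tool(series=[[[-3.5,-3,0.3],[0,0,0]],[[-7,-6,0.6],[0,0,0]],[[-10.5,-9,0.9],[0,0,0]],[[-14,-12,1.2],[0,0,0]],[[-17.5,-15,1.5],[0,0,0]],[[-21,-18,1.8],[0,0,0]],[[-24.5,-21,2.1],[0,0,0]],[[-28,-24,2.4],[0,0,0]]])

```text
t: 1.7
ee_pos: [0.5722, 0.0523, 0.2553]
orientation: [-0.458, -3.108, 0.0]
ft_force: [-0.1, 0.1, -0.1]
gripper_width: 0.0879
grasp_force: 0.0
```

Emit:
servo_tool(series=[[[-3,-2.5,0.3],[0,0,0]],[[-5,-4.5,0.5],[0,0,0]],[[-6.5,-5.7,0.6],[0,0,0]],[[-6.85,-5.9,0.6],[0,0,0]],[[-6.85,-5.9,0.6],[0,0,0]],[[-6.85,-5.9,0.6],[0,0,0]],[[-6.85,-5.9,0.6],[0,0,0]],[[-6.85,-5.9,0.6],[0,0,0]]])

```text
t: 2.5
ee_pos: [0.6199, -0.0211, 0.2498]
orientation: [-0.456, -3.108, -0.001]
ft_force: [0.9, 1.3, -0.2]
gripper_width: 0.0873
grasp_force: 0.0
```

```bash
python3 -c "
from h import *
go(.627,-.0186,.14,73.2)"
```

```text
t 2.5 pos [ 0.6199 -0.0211  0.2498] w 0.0873 F [ 0.9  1.3 -0.2]
zt [ 0. -0. -1.] shift cm [-0.61  0.44 10.98] turn [ 0.001 -0.     0.002]
```

Emit:
servo_tool(series=[[[-0.3,0.2,1.5],[0,0,0]],[[-0.6,0.4,3.5],[0,0,0]],[[-0.6,0.4,5.5],[0,0,0]],[[-0.6,0.4,7.5],[0,0,0]],[[-0.6,0.4,9.2],[0,0,0]],[[-0.6,0.4,10.2],[0,0,0]],[[-0.6,0.4,10.8],[0,0,0]],[[-0.6,0.4,10.8],[0,0,0]]])

```text
t: 3.3
ee_pos: [0.6269, -0.0201, 0.1408]
orientation: [-0.458, -3.107, 0.0]
ft_force: [0.4, -0.2, -0.1]
gripper_width: 0.0877
grasp_force: 0.0
```

Emit:
servo_tool(series=[[[0,0,0],[0,0,0]],[[0,0,0],[0,0,0]],[[0,0,0],[0,0,0]],[[0,0,0],[0,0,0]],[[0,0,0],[0,0,0]],[[0,0,0],[0,0,0]],[[0,0,0],[0,0,0]],[[0,0,0],[0,0,0]]], gripper=-1)

```text
t: 4.1
ee_pos: [0.6271, -0.0203, 0.1416]
orientation: [-0.458, -3.108, -0.0]
ft_force: [1.0, 0.8, 0.1]
gripper_width: 0.0273
grasp_force: 0.0
```

Emit:
servo_tool(series=[[[0,0,0],[0,0,0]],[[0,0,0],[0,0,0]],[[0,0,0],[0,0,0]],[[0,0,0],[0,0,0]],[[0,0,0],[0,0,0]],[[0,0,0],[0,0,0]],[[0,0,-0.5],[0,0,0]],[[0,0,-1],[0,0,0]]])

```text
t: 4.9
ee_pos: [0.6269, -0.0204, 0.1518]
orientation: [-0.458, -3.107, 0.0]
ft_force: [-0.0, 0.4, -1.7]
gripper_width: 0.0138
grasp_force: 30.0
```

Emit:
servo_tool(series=[[[0,0,-1],[0,0,0]],[[0,0,-2],[0,0,0]],[[0,0,-3],[0,0,0]],[[0,0,-4],[0,0,0]],[[0,0,-5],[0,0,0]],[[0,0,-6],[0,0,0]],[[0,0,-7],[0,0,0]],[[0,0,-7],[0,0,0]]])

```text
t: 5.7
ee_pos: [0.628, -0.0203, 0.2234]
orientation: [0.458, 3.105, 0.001]
ft_force: [0.5, 0.7, -1.7]
gripper_width: 0.0139
grasp_force: 30.0
```

```bash
python3 -c "
from h import *
go(.410,.367,.22,73.2)
go(.410,.367,.102,73.2)
im,d=bot.capture('side'); cv2.imwrite('pics/side1.png',cv2.resize(im[130:270,180:400],(800,509),interpolation=cv2.INTER_CUBIC))"
```

```text
t 5.7 pos [ 0.628  -0.0203  0.2234] w 0.0139 F [ 0.5  0.7 -1.7]
zt [ 0. -0. -1.] shift cm [32.05 30.79  0.29] turn [0.001 0.003 0.   ]
t 5.7 pos [ 0.628  -0.0203  0.2234] w 0.0139 F [ 0.5  0.7 -1.7]
zt [ 0. -0. -1.] shift cm [32.08 30.78 12.09] turn [0.001 0.003 0.   ]
```

View pics/side1.png

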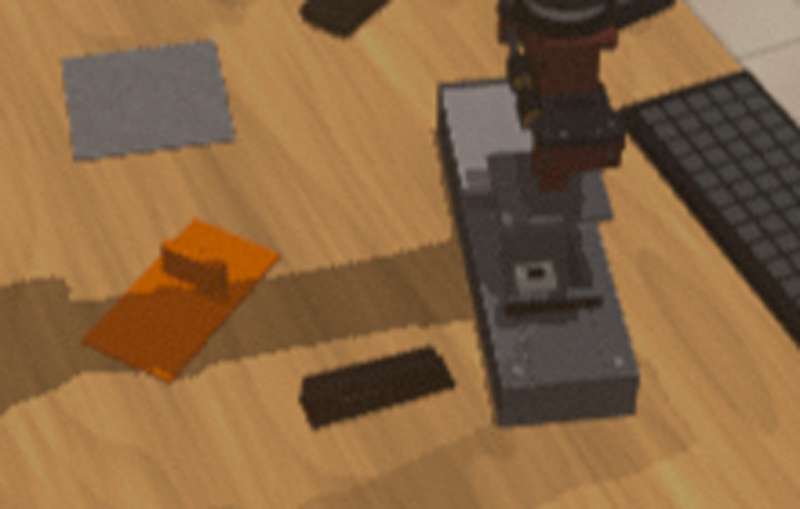

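The cap is lifted clear and level, and the opening is exposed at (535,275). I'll carry it to the mat.

Emit:
servo_tool(series=[[[1.5,1.5,0],[0,0,0]],[[4,4,0],[0,0,0]],[[7,6.7,0],[0,0,0]],[[10,9.6,0],[0,0,0]],[[13,12.5,0],[0,0,0]],[[16,15.4,0],[0,0,0]],[[19,18.3,0],[0,0,0]],[[22,21.2,0],[0,0,0]]])

```text
t: 6.55
ee_pos: [0.4765, 0.2474, 0.2213]
orientation: [-0.458, -3.107, 0.001]
ft_force: [0.6, -0.2, -0.7]
gripper_width: 0.0139
grasp_force: 30.0
```

Emit:
servo_tool(series=[[[3,2.9,0],[0,0,0]],[[6,5.7,1],[0,0,0]],[[8.3,7.9,2.5],[0,0,0]],[[9.6,9.2,4.5],[0,0,0]],[[10.0,9.6,6.5],[0,0,0]],[[10.0,9.6,8.5],[0,0,0]],[[10.0,9.6,10],[0,0,0]],[[10.0,9.6,10.5],[0,0,0]]])

```text
t: 7.35
ee_pos: [0.4087, 0.3662, 0.1147]
orientation: [-0.457, -3.106, 0.005]
ft_force: [-0.7, -0.3, -1.6]
gripper_width: 0.0139
grasp_force: 30.0
```

```bash
python3 -c "
from h import *
go(.410,.367,.0995,73.2)"
```

```text
t 7.35 pos [0.4087 0.3662 0.1147] w 0.0139 F [-0.7 -0.3 -1.6]
zt [ 0. -0. -1.] shift cm [-0.11  0.12  1.52] turn [-0.003 -0.002  0.001]
```

Emit:
servo_tool(series=[[[0,0,0.4],[0,0,0]],[[0,0,0.8],[0,0,0]],[[0,0,1.1],[0,0,0]],[[0,0,1.3],[0,0,0]],[[0,0,1.4],[0,0,0]],[[0,0,1.5],[0,0,0]],[[0,0,1.5],[0,0,0]],[[0,0,1.5],[0,0,0]]])

```text
t: 8.15
ee_pos: [0.4097, 0.367, 0.1018]
orientation: [0.458, 3.108, 0.0]
ft_force: [-0.1, 1.0, -1.2]
gripper_width: 0.0137
grasp_force: 30.0
```

Emit:
servo_tool(series=[[[0,0,0],[0,0,0]],[[0,0,0],[0,0,0]],[[0,0,0],[0,0,0]],[[0,0,0],[0,0,0]],[[0,0,0],[0,0,0]],[[0,0,0],[0,0,0]],[[0,0,0],[0,0,0]],[[0,0,0],[0,0,0]]], gripper=0.5)

```text
t: 8.95
ee_pos: [0.4097, 0.367, 0.1016]
orientation: [-0.458, -3.108, 0.0]
ft_force: [-0.3, -0.5, -0.5]
gripper_width: 0.0658
grasp_force: 0.0
```

Emit:
servo_tool(series=[[[0,0,-1],[0,0,0]],[[0,0,-2.5],[0,0,0]],[[0,0,-4.5],[0,0,0]],[[0,0,-6.5],[0,0,0]],[[0,0,-8.5],[0,0,0]],[[0,0,-10.5],[0,0,0]],[[0,0,-12],[0,0,0]],[[0,0,-12.5],[0,0,0]]])

```text
t: 9.75
ee_pos: [0.4104, 0.3675, 0.2296]
orientation: [0.458, 3.106, 0.006]
ft_force: [0.1, -0.5, 0.1]
gripper_width: 0.0659
grasp_force: 0.0
```

```bash
python3 -c "
from h import *
go(.390,-.364,.22,97.6)
im,d=bot.capture('side'); cv2.imwrite('pics/side2.png',cv2.resize(im[100:220,130:330],(800,480),interpolation=cv2.INTER_CUBIC))"
```

```text
t 9.75 pos [0.4104 0.3675 0.2296] w 0.0659 F [ 0.1 -0.5  0.1]
zt [ 0.  0. -1.] shift cm [-19.18 -70.63   0.71] turn [ 0.004  0.002 -0.426]
```

View pics/side2.png

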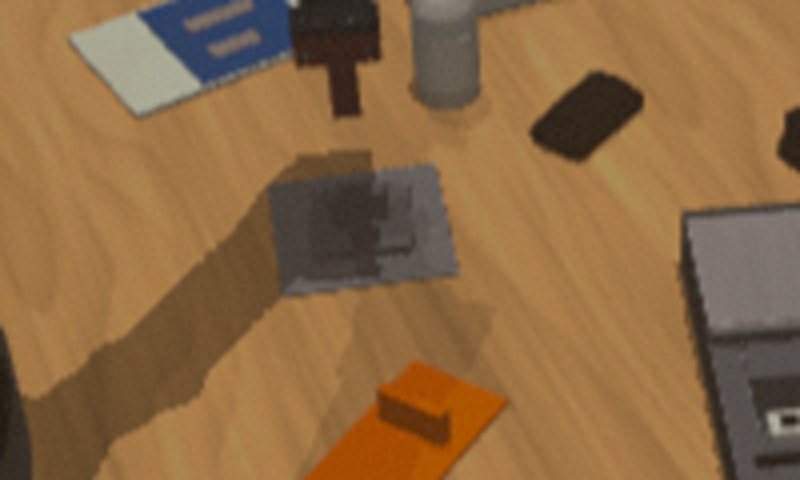

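The cap sits upright on the mat at about (365,225). Next is the strip, by a path bowed outward to stay in reach.

Emit:
servo_tool(series=[[[-1.5,-1.8,0],[0,0,0]],[[-4,-5,0],[0,0,-0.05]],[[-7,-8.6,0],[0,0,-0.1]],[[-10,-12.3,0],[0,0,-0.15]],[[-13,-16,0],[0,0,-0.2]],[[-16,-19.7,0],[0,0,-0.25]],[[-19,-23.4,0],[0,0,-0.3]],[[-21.5,-27,0],[0,0,-0.35]]], gripper=1)

```text
t: 10.6
ee_pos: [0.538, 0.0441, 0.2264]
orientation: [0.092, -3.14, 0.0]
ft_force: [0.4, -0.2, -0.5]
gripper_width: 0.0876
grasp_force: 0.0
```

```bash
python3 -c "
from h import *
go(.54,-.05,.22,97.6)
go(.390,-.364,.22,97.6)"
```

```text
t 10.6 pos [0.538  0.0441 0.2264] w 0.0876 F [ 0.4 -0.2 -0.5]
zt [ 0.  0. -1.] shift cm [ 0.35 -9.41  0.65] turn [-0.    -0.    -0.074]
t 10.6 pos [0.538  0.0441 0.2264] w 0.0876 F [ 0.4 -0.2 -0.5]
zt [ 0.  0. -1.] shift cm [ 17.16 -39.88   0.66] turn [-0.    -0.    -0.074]
```

Emit:
servo_tool(series=[[[0.5,-3.5,0],[0,0,-0.03]],[[1,-7.5,0.1],[0,0,-0.074]],[[2,-11.5,0.3],[0,0,-0.074]],[[3.5,-15.5,0.5],[0,0,-0.074]],[[5.5,-19.2,0.6],[0,0,-0.074]],[[7.5,-22.8,0.6],[0,0,-0.074]],[[9.5,-26.3,0.6],[0,0,-0.074]],[[11.5,-29.8,0.6],[0,0,-0.074]]])

```text
t: 11.4
ee_pos: [0.4386, -0.2589, 0.2204]
orientation: [0.206, -3.134, -0.0]
ft_force: [-0.3, 0.4, 0.8]
gripper_width: 0.0878
grasp_force: 0.0
```

Emit:
servo_tool(series=[[[2,-3.3,0],[0,0,0]],[[4,-6.5,0],[0,0,0]],[[5.3,-9,0],[0,0,0]],[[5.9,-9.8,0],[0,0,0]],[[6,-9.8,0],[0,0,0]],[[6,-9.8,0],[0,0,0]],[[6,-9.8,0],[0,0,0]],[[6,-9.8,0],[0,0,0]]])

```text
t: 12.2
ee_pos: [0.394, -0.3613, 0.2206]
orientation: [-0.21, 3.134, 0.001]
ft_force: [-0.1, 0.7, 0.1]
gripper_width: 0.0876
grasp_force: 0.0
```

```bash
python3 -c "
from h import *
go(.390,-.364,.088,97.6)
im,d=bot.capture('side'); cv2.imwrite('pics/side3.png',cv2.resize(im[250:410,200:360],(600,600),interpolation=cv2.INTER_CUBIC))"
```

```text
t 12.2 pos [ 0.394  -0.3613  0.2206] w 0.0876 F [-0.1  0.7  0.1]
zt [ 0.  0. -1.] shift cm [ 0.44 -0.22 13.26] turn [0.001 0.    0.001]
```

View pics/side3.png

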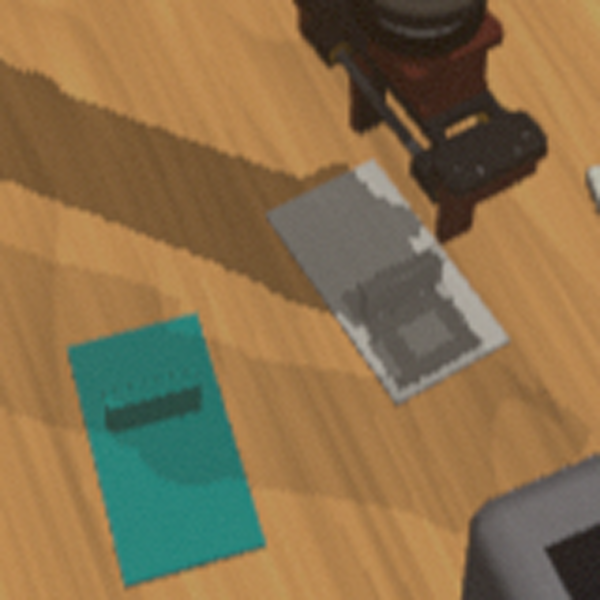

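The open gripper is above the grey strip, with its rib at about (400,290). I'll go down and grip it.

Emit:
servo_tool(series=[[[0.2,-0.1,2],[0,0,0]],[[0.4,-0.2,4.5],[0,0,0]],[[0.4,-0.2,7],[0,0,0]],[[0.4,-0.2,9.3],[0,0,0]],[[0.4,-0.2,11.3],[0,0,0]],[[0.4,-0.2,12.5],[0,0,0]],[[0.4,-0.2,13.2],[0,0,0]],[[0.4,-0.2,13.2],[0,0,0]]])

```text
t: 13.05
ee_pos: [0.3894, -0.3649, 0.0882]
orientation: [0.206, -3.134, -0.001]
ft_force: [-0.3, 0.5, 1.5]
gripper_width: 0.088
grasp_force: 0.0
```

Emit:
servo_tool(series=[[[0,0,0],[0,0,0]],[[0,0,0],[0,0,0]],[[0,0,0],[0,0,0]],[[0,0,0],[0,0,0]],[[0,0,0],[0,0,0]],[[0,0,0],[0,0,0]],[[0,0,0],[0,0,0]],[[0,0,0],[0,0,0]]], gripper=-1)

```text
t: 13.85
ee_pos: [0.3894, -0.3652, 0.0886]
orientation: [0.206, -3.135, -0.0]
ft_force: [-0.4, 0.2, 0.9]
gripper_width: 0.0272
grasp_force: 0.0
```

Emit:
servo_tool(series=[[[0,0,0],[0,0,0]],[[0,0,0],[0,0,0]],[[0,0,0],[0,0,0]],[[0,0,0],[0,0,0]],[[0,0,0],[0,0,0]],[[0,0,0],[0,0,0]],[[0,0,0],[0,0,0]],[[0,0,0],[0,0,0]]])

```text
t: 14.65
ee_pos: [0.3894, -0.365, 0.0886]
orientation: [0.206, -3.135, -0.001]
ft_force: [-0.1, 2.2, 0.6]
gripper_width: 0.0116
grasp_force: 30.0
```

Emit:
servo_tool(series=[[[0,0,-1],[0,0,0]],[[0,0,-2.5],[0,0,0]],[[0,0,-4.5],[0,0,0]],[[0,0,-6.5],[0,0,0]],[[0,0,-8.5],[0,0,0]],[[0,0,-10.5],[0,0,0]],[[0,0,-12],[0,0,0]],[[0,0,-12],[0,0,0]]])

```text
t: 15.45
ee_pos: [0.3903, -0.3663, 0.2117]
orientation: [-0.205, 3.131, -0.005]
ft_force: [0.1, -0.0, -2.3]
gripper_width: 0.012
grasp_force: 30.0
```

```bash
python3 -c "
from h import *
go(.608,-.08,.21,73.2)"
```

```text
t 15.45 pos [ 0.3903 -0.3663  0.2117] w 0.012 F [ 0.1 -0.  -2.3]
zt [ 0. -0. -1.] shift cm [-25.32  25.55   0.18] turn [-0.003  0.005  0.424]
```

Emit:
servo_tool(series=[[[-1.5,1.5,0],[0,0,0.03]],[[-4,4,0],[0,0,0.08]],[[-7,7,0],[0,0,0.14]],[[-10,10,0],[0,0,0.2]],[[-13,13,0],[0,0,0.26]],[[-16,16,0],[0,0,0.32]],[[-19,19,0],[0,0,0.38]],[[-22,22,0],[0,0,0.424]]])

```text
t: 16.25
ee_pos: [0.5793, -0.1168, 0.2084]
orientation: [-0.462, -3.107, 0.0]
ft_force: [0.6, -0.4, -2.0]
gripper_width: 0.012
grasp_force: 30.0
```

```bash
python3 -c "
from h import *
go(.608,-.08,.21,73.2)"
```

```text
t 16.25 pos [ 0.5793 -0.1168  0.2084] w 0.012 F [ 0.6 -0.4 -2. ]
zt [ 0. -0. -1.] shift cm [-1.68  4.36 -0.16] turn [-0.    -0.    -0.002]
```

Emit:
servo_tool(series=[[[-0.5,1.3,0],[0,0,0]],[[-1,2.7,0],[0,0,0]],[[-1.5,3.9,0],[0,0,0]],[[-1.65,4.4,0],[0,0,0]],[[-1.65,4.4,0],[0,0,0]],[[-1.65,4.4,0],[0,0,0]],[[-1.65,4.4,0],[0,0,0]],[[-1.65,4.4,0],[0,0,0]]])

```text
t: 17.05
ee_pos: [0.6069, -0.0818, 0.2087]
orientation: [-0.46, -3.108, 0.0]
ft_force: [-0.3, 0.1, -2.4]
gripper_width: 0.0119
grasp_force: 30.0
```

```bash
python3 - <<'E'
from h import *
go(.608,-.08,.145,73.2)
for n in('side','top'):
    im,d=bot.capture(n); np.savez(n+'4.npz',im=im,d=d); W=world(n,d)
    if n=='side': cv2.imwrite('pics/side4.png',cv2.resize(im[100:270,260:460],(700,595),interpolation=cv2.INTER_CUBIC))
    c=np.array([.64,.0254]); u=np.array([np.cos(np.radians(73.2)),np.sin(np.radians(73.2))]); x=np.array([u[1],-u[0]])
    B=np.stack([(W[...,:2]-c)@x,(W[...,:2]-c)@u,W[...,2]],-1)
    np.savez(n+'4b.npz',B=B,im=im)
    m=(abs(B[...,0])<.075)&(B[...,1]>-.2)&(B[...,1]<.02)&(B[...,2]>.105)&(B[...,2]<.135)&(d>0)
    P=B[m]*1000; print(n,len(P)); 
    if len(P)>20: print(P.min(0).round(1),P.max(0).round(1),np.median(P[:,2]).round(1))
    for y0 in range(-190,0,15):
        q=P[(P[:,1]>y0)&(P[:,1]<y0+15)]
        if len(q)>3: print(y0,len(q),q[:,0].min().round(1),q[:,0].max().round(1),np.median(q[:,2]).round(1))
E
```

```text
t 17.05 pos [ 0.6069 -0.0818  0.2087] w 0.0119 F [-0.3  0.1 -2.4]
zt [ 0. -0. -1.] shift cm [-0.05  0.2   6.37] turn [-0.    -0.    -0.001]
side 823
[ -45.4 -179.5  117.4] [ 46.   -2.7 134.5] 126.3
-190 21 -37.1 43.6 127.2
-175 143 -44.9 44.9 126.2
-160 119 -44.2 45.7 125.8
-145 127 -44.3 46.0 125.9
-130 135 -45.0 45.2 126.6
-115 39 -44.0 45.3 126.3
-100 26 -45.2 -27.3 126.3
-85 27 -45.4 -21.4 127.0
-70 49 -44.9 -6.2 126.2
-55 42 -42.9 -5.4 126.3
-40 41 -44.5 -12.0 126.7
-25 40 -44.7 -10.4 126.4
-10 14 -43.0 -9.6 125.1
top 197
[ -45.9 -177.1  115.2] [ 41.2  -7.6 131. ] 123.9
-190 9 -45.1 -12.3 125.9
-175 37 -43.0 41.2 124.1
-55 18 -44.6 -12.0 123.9
-40 48 -45.9 -9.2 123.9
-25 62 -45.9 40.7 124.2
-10 23 -42.9 38.1 123.6
```

View pics/side4.png

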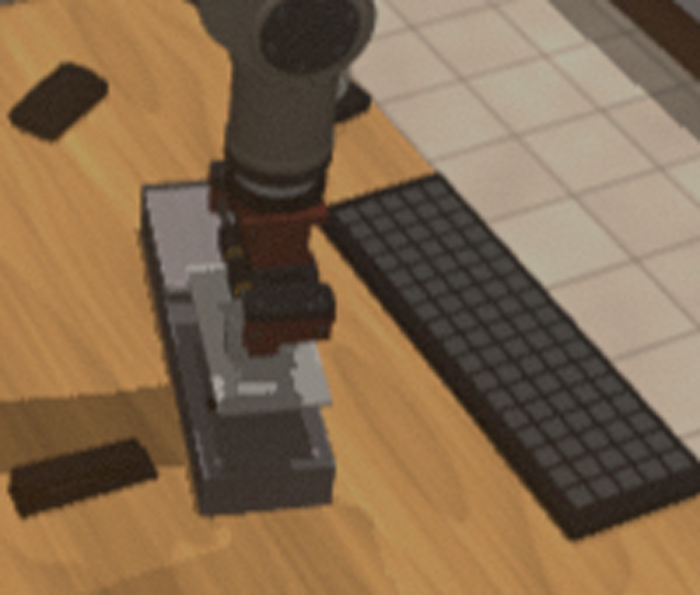

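The strip is level, square to the box and centred, with edges at ±45 mm and its nose near box y −7. I'll lower it with a slight nose-down pitch.

```bash
python3 -c "
from h import *
go(.608,-.0802,.1445,73.2,2)
go(.608,-.0802,.18,73.2,2)"
```

```text
t 17.15 pos [ 0.6071 -0.0814  0.2087] w 0.0121 F [-0.  -0.3 -1.6]
zt [-0.01  -0.033 -0.999] shift cm [-0.05  0.14  6.42] turn [ 0.035  0.    -0.   ]
t 17.15 pos [ 0.6071 -0.0814  0.2087] w 0.0121 F [-0.  -0.3 -1.6]
zt [-0.01  -0.033 -0.999] shift cm [-0.05  0.14  2.87] turn [ 0.035  0.    -0.   ]
```

Emit:
servo_tool(series=[[[0,0.1,0.8],[0.01,0,0]],[[0,0.1,2],[0.035,0,0]],[[0,0.1,3.2],[0.035,0,0]],[[0,0.1,4.4],[0.035,0,0]],[[0,0.1,5.3],[0.035,0,0]],[[0,0.1,6],[0.035,0,0]],[[0,0.1,6.2],[0.035,0,0]],[[0,0.1,6.2],[0.035,0,0]]])

```text
t: 17.95
ee_pos: [0.6075, -0.0802, 0.1464]
orientation: [-0.458, -3.102, 0.054]
ft_force: [-0.3, -0.6, -1.8]
gripper_width: 0.0119
grasp_force: 30.0
```

```bash
python3 - <<'E'
from h import *
go(.608,-.0802,.1445,73.2,2)
n='side'
im,d=bot.capture(n); W=world(n,d)
c=np.array([.64,.0254]); u=np.array([np.cos(np.radians(73.2)),np.sin(np.radians(73.2))]); x=np.array([u[1],-u[0]])
B=np.stack([(W[...,:2]-c)@x,(W[...,:2]-c)@u,W[...,2]],-1)*1000
hsv=cv2.cvtColor(im,cv2.COLOR_BGR2HSV)
m=(B[...,0]<-20)&(B[...,0]>-40)&(d>0)
for y0 in range(-180,80,10):
    q=B[m&(B[...,1]>y0)&(B[...,1]<y0+10)]
    if len(q): print(y0,len(q),np.percentile(q[:,2],[10,50,90]).round(1))
cv2.imwrite('pics/side5.png',cv2.resize(im[130:250,290:390],(600,720),interpolation=cv2.INTER_CUBIC)[:600])
E
```

```text
t 17.95 pos [ 0.6075 -0.0802  0.1464] w 0.0119 F [-0.3 -0.6 -1.8]
zt [-0.01  -0.033 -0.999] shift cm [-0.05  0.02  0.19] turn [-0. -0.  0.]
-180 110 [  6.2  41.9 190.5]
-170 24 [ 55.5  65.9 191.2]
-160 53 [ 63.2 196.7 410.7]
-150 345 [193.8 419.4 468.1]
-140 213 [161.7 290.7 478.2]
-130 217 [171.6 303.6 483.9]
-120 176 [ 70.5 282.4 493.3]
-110 79 [ 66.6 287.7 497.4]
-100 55 [ 63.2 172.5 489.4]
-90 27 [ 61.  162.2 177.7]
-80 22 [ 61.   65.2 170.4]
-70 23 [ 59.1  65.3 177.8]
-60 23 [ 59.3  63.6 167.5]
-50 31 [ 59.4 164.2 189.2]
-40 44 [ 61.2 161.5 187.9]
-30 28 [ 59.3 152.1 187.6]
-20 18 [ 59.1  61.1 183.9]
-10 6 [55.  58.5 60.9]
0 11 [49.3 52.1 54. ]
10 15 [49.4 53.7 56.4]
20 18 [50.4 55.  69.6]
30 27 [49.9 53.5 68. ]
40 13 [60.6 63.  66.6]
50 15 [61.7 64.5 67.2]
60 16 [62.9 66.6 69.4]
70 14 [62.4 64.8 69.3]
```

View pics/side5.png

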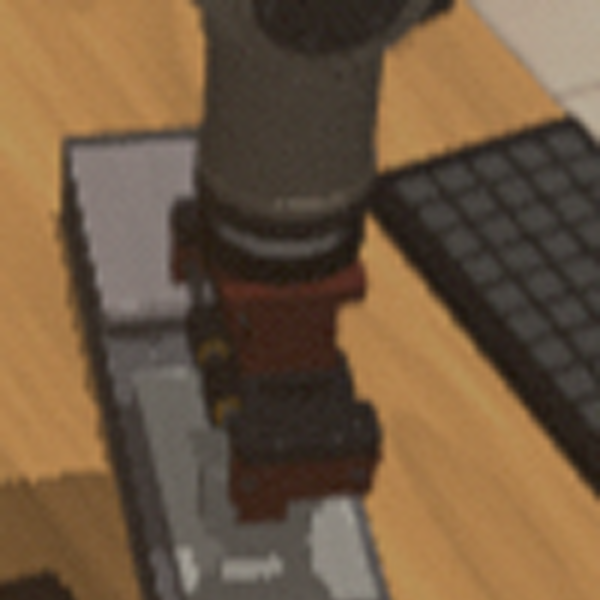

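The strip is aligned on the box deck, with its nose short of the lip at about (160,370). I'll lower 1.7 mm and start it in.

Emit:
servo_tool(series=[[[-0.05,0,0.17],[0,0,0]],[[-0.05,0.5,0.15],[0,0,0]],[[-0.05,1.2,0.13],[0,0,0]],[[-0.05,2,0.1],[0,0,0]],[[-0.05,2.8,0.07],[0,0,0]],[[-0.05,3.6,0.04],[0,0,0]],[[-0.05,4.3,0.02],[0,0,0]],[[-0.05,4.5,0.01],[0,0,0]]])

```text
t: 18.8
ee_pos: [0.6213, -0.0355, 0.1449]
orientation: [-0.455, -3.103, 0.053]
ft_force: [-0.2, 0.6, -2.6]
gripper_width: 0.0118
grasp_force: 30.0
```

```bash
python3 - <<'E'
from h import *
s=bot.get_state(); R=Ro.from_rotvec(s['orientation']); y=R.as_matrix()[:,1]; z=R.as_matrix()[:,2]
print(s['ft_force'].round(1)); e=s['ee_pos']+z*.0886+y*.105
c=np.array([.64,.0254]); u=np.array([np.cos(np.radians(73.2)),np.sin(np.radians(73.2))]); x=np.array([u[1],-u[0]])
print('nose box x,y,z',(e[:2]-c)@x,(e[:2]-c)@u,e[2],'yaw',np.degrees(np.arctan2(y[1],y[0])))
E
```

```text
[-0.2  0.6 -2.6]
nose box x,y,z -0.0004774903024624367 0.03817735000868748 0.05270023674015879 yaw 73.31946033222914
```

Emit:
servo_tool(series=[[[0,0.1,0.07],[0,0,0]],[[0,0.4,0.06],[0,0,0]],[[0,0.7,0.05],[0,0,0]],[[0,1,0.04],[0,0,0]],[[0,1.3,0.03],[0,0,0]],[[0,1.6,0.02],[0,0,0]],[[0,1.8,0.01],[0,0,0]],[[0,1.8,0.01],[0,0,0]]])

```text
t: 19.6
ee_pos: [0.6263, -0.0193, 0.1442]
orientation: [-0.457, -3.103, 0.054]
ft_force: [-0.1, 0.5, -1.3]
gripper_width: 0.012
grasp_force: 30.0
```

Emit:
servo_tool(series=[[[0,0.1,0],[0,0,0]],[[0,0.2,0],[0,0,0]],[[0,0.3,0],[0,0,0]],[[0,0.3,0],[0,0,0]],[[0,0.4,0],[0,0,0]],[[0,0.4,0],[0,0,0]],[[0,0.4,0],[0,0,0]],[[0,0.4,0],[0,0,0]]])

```text
t: 20.4
ee_pos: [0.6273, -0.0161, 0.1441]
orientation: [-0.458, -3.102, 0.054]
ft_force: [0.1, 0.0, -2.5]
gripper_width: 0.012
grasp_force: 30.0
```

```bash
cat >> h.py <<'E'
def nose():
    s=bot.get_state(); R=Ro.from_rotvec(s['orientation']); y=R.as_matrix()[:,1]; z=R.as_matrix()[:,2]
    e=s['ee_pos']+z*.0886+y*.105
    c=np.array([.64,.0254]); u=np.array([np.cos(np.radians(73.2)),np.sin(np.radians(73.2))]); x=np.array([u[1],-u[0]])
    f=s['ft_force']
    print('t',round(s['t'],2),'nose box mm',np.round([1000*(e[:2]-c)@x,1000*(e[:2]-c)@u,1000*e[2]],1),'yaw',np.degrees(np.arctan2(y[1],y[0])).round(2),'pitch',-y[2].round(4),'Fbox',np.round([f[:2]@x,f[:2]@u,f[2]],1),'M',s['torque'].round(2))
E
python3 -c "
from h import *
nose()"
```

```text
t 20.4 nose box mm [-0.2 58.5 51.8] yaw 73.22 pitch 0.035 Fbox [ 0.1  0.  -2.5] M [0.01 0.01 0.01]
```

Not at the stop yet, so I'll advance gently a few millimetres more.

Emit:
servo_tool(series=[[[0,0.05,0],[0,0,0]],[[0,0.1,0],[0,0,0]],[[0,0.15,0],[0,0,0]],[[0,0.2,0],[0,0,0]],[[0,0.25,0],[0,0,0]],[[0,0.3,0],[0,0,0]],[[0,0.3,0],[0,0,0]],[[0,0.3,0],[0,0,0]]])

```text
t: 21.2
ee_pos: [0.6277, -0.0146, 0.1441]
orientation: [-0.459, -3.101, 0.057]
ft_force: [-3.0, -4.1, 1.0]
gripper_width: 0.0123
grasp_force: 30.0
```

```bash
python3 -c "
from h import *
nose()"
```

```text
t 21.2 nose box mm [-0.2 59.8 51.7] yaw 73.15 pitch 0.0366 Fbox [-1.7 -4.8  1. ] M [-0.86  0.49  0.01]
```

The strip has reached the stop: 4.8 N of resistance at nose y ≈ 60. Next I'll level it and lower onto the seal, backing off 3.5 mm to compensate for the tilt.

Emit:
servo_tool(series=[[[0,-0.05,0.08],[-0.005,0,0]],[[0,-0.1,0.16],[-0.01,0,0]],[[0,-0.15,0.24],[-0.015,0,0]],[[0,-0.2,0.32],[-0.02,0,0]],[[0,-0.25,0.4],[-0.025,0,0]],[[0,-0.3,0.48],[-0.03,0,0]],[[0,-0.33,0.56],[-0.036,0,0]],[[0,-0.33,0.56],[-0.036,0,0]]])

```text
t: 22.0
ee_pos: [0.627, -0.0177, 0.1392]
orientation: [0.46, 3.108, 0.001]
ft_force: [-3.6, -3.6, 5.3]
gripper_width: 0.0117
grasp_force: 30.0
```

```bash
python3 -c "
from h import *
nose()"
```

```text
t 22.0 nose box mm [ 0.1 60.  50.6] yaw 73.15 pitch -0.0003 Fbox [-2.5 -4.5  5.3] M [-1.18  0.92 -0.07]
```

Emit:
servo_tool(series=[[[0,0,0.05],[0,0,0]],[[0,0,0.1],[0,0,0]],[[0,0,0.15],[0,0,0]],[[0,0,0.15],[0,0,0]],[[0,0,0.15],[0,0,0]],[[0,0,0.15],[0,0,0]],[[0,0,0.15],[0,0,0]],[[0,0,0.15],[0,0,0]]])

```text
t: 22.8
ee_pos: [0.627, -0.0178, 0.1386]
orientation: [0.46, 3.108, 0.001]
ft_force: [-6.8, -3.7, 12.9]
gripper_width: 0.0117
grasp_force: 30.0
```

```bash
python3 -c "
from h import *
nose()"
```

```text
t 22.8 nose box mm [ 0.1 60.  50.1] yaw 73.15 pitch -0.0006 Fbox [-5.4 -5.5 12.9] M [-0.91  1.52 -0.07]
```

Emit:
servo_tool(series=[[[0,0,0.04],[0,0,0]],[[0,0,0.08],[0,0,0]],[[0,0,0.1],[0,0,0]],[[0,0,0.1],[0,0,0]],[[0,0,0.1],[0,0,0]],[[0,0,0.1],[0,0,0]],[[0,0,0.1],[0,0,0]],[[0,0,0.1],[0,0,0]]])

```text
t: 23.6
ee_pos: [0.627, -0.0178, 0.1386]
orientation: [-0.46, -3.108, -0.002]
ft_force: [-9.6, -3.5, 21.0]
gripper_width: 0.0122
grasp_force: 30.0
```

```bash
python3 - <<'E'
from h import *
nose()
c=np.array([.64,.0254]); u=np.array([np.cos(np.radians(73.2)),np.sin(np.radians(73.2))]); x=np.array([u[1],-u[0]])
for n in('side','top'):
    im,d=bot.capture(n); W=world(n,d)
    B=np.stack([(W[...,:2]-c)@x,(W[...,:2]-c)@u,W[...,2]],-1)*1000
    for y0,y1 in((-155,-115),(-108,-88),(-88,-70),(-10,5),(5,20),(40,80),(120,165)):
        for x0,x1 in((-42,-15),(15,42)):
            m=(d>0)&(B[...,1]>y0)&(B[...,1]<y1)&(B[...,0]>x0)&(B[...,0]<x1)&(B[...,2]<75)&(B[...,2]>40)
            print(n,y0,x0,m.sum(),np.median(B[m][:,2]).round(1) if m.sum() else '')
    if n=='side': a=im[120:260,280:400]
    else: b=im[120:195,210:335]
cv2.imwrite('pics/fin.png',np.hstack([cv2.resize(a,(400,467)),cv2.resize(im[130:270,120:260],(400,467))]))
E
```

```text
t 23.6 nose box mm [ 0.1 60.  50.1] yaw 73.14 pitch -0.001 Fbox [-8.2 -6.1 21. ] M [-0.84  2.23 -0.07]
side -155 -42 95 52.1
side -155 15 96 51.8
side -108 -42 47 55.5
side -108 15 55 55.6
side -88 -42 39 56.0
side -88 15 37 56.4
side -10 -42 26 55.9
side -10 15 0 
side 5 -42 30 56.6
side 5 15 0 
side 40 -42 74 64.5
side 40 15 0 
side 120 -42 78 66.1
side 120 15 0 
top -155 -42 94 50.4
top -155 15 50 49.5
top -108 -42 49 53.9
top -108 15 30 52.9
top -88 -42 6 54.7
top -88 15 0 
top -10 -42 0 
top -10 15 0 
top 5 -42 0 
top 5 15 0 
top 40 -42 92 62.3
top 40 15 51 62.1
top 120 -42 109 63.2
top 120 15 104 63.4
```

View pics/fin.png

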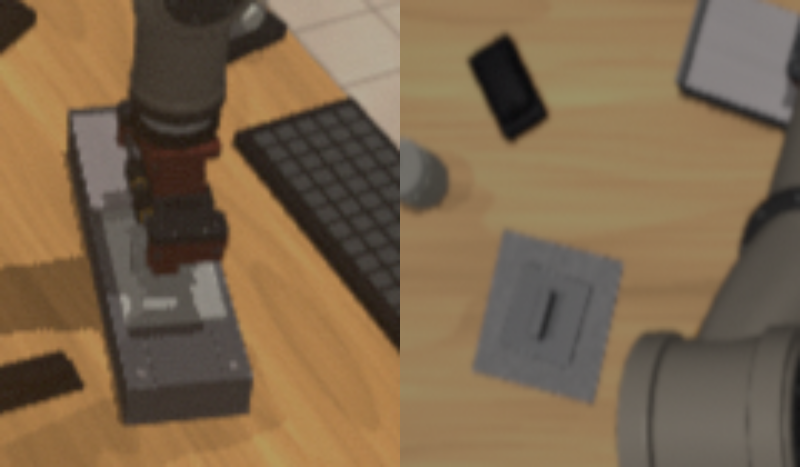

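The strip lies flat, about 4 mm (its own thickness) above the deck along its length, tucked under the closed flap. It is held with 21 N, and the cap is upright in the middle of the mat at (548,317).

```bash
python3 -c "
from bench import bot
print(bot.sign_off())"
```

```text
the job is handed in; nothing more can be done
None
```

I handed the job in at about 24 s: the cap is upright in the middle of the mat, and the strip is tucked against the stop under the closed flap and held flat on the seal with about 21 N (no verdict came back).

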